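# Hook the tray bracket into the bench rack and press it home

### The job

The small bench rack has lost one of its two blue tray brackets: take the loose bracket that stands on the bench, put its two hooks through the slots of the empty post and let them drop in behind the strip, then press the bracket down until both brass spring clips snap over its foot, and leave it locked, flat against the post and level. The strip's exact height is not known, so feel for the slots with a light touch of a few newtons, never jabbing the hooks hard at the strip; for the press a thumb's push of 10 to 15 N is enough, so do not ram it. Leave the other things on the bench where they are.

Things in the scene. Friction and masses are not known exactly. Their poses are not given: they have to be found in the camera images.
- bracket_grip (a point): Where to hold the loose blue tray bracket (about 0.2 kg). It stands upright on the bench as it will hang: arm towards its own -x, hooks towards +x, z up. The arm is an upright web 8 mm thick (y), 42 mm high, 115 mm long on a flange 38 mm wide, 4 mm thick. This point is inside the web, 23 mm above the bracket's underside, 75 mm in front of its back face; the web runs on 45 mm to either side.
- bracket_back (a point): The bracket's back face at its underside, mid-width; axes as bracket_grip. A back plate 22 mm wide, 5 mm thick, 104 mm high stands here; its foot flares to 29 mm wide, bevelled below, for the clips.
- bracket_hook (a point): Underside of the lower hook's neck at the back face, 16 mm above the bracket's underside; axes as bracket_grip. The upper hook is the same, 46 mm higher. Each hook is 5 mm wide and reaches 9.6 mm behind the back face: a neck 6 mm high, and behind it a tongue 4 mm thick that reaches down 15 mm below the neck (21 mm high over all, 5.6 mm free between back face and tongue).
- bracket_tab (a point): Middle of the flat top of the bracket's thumb tab, the place to press it down: 22 mm wide, 18 mm deep (from the back face forward), 104 mm above the underside, 9 mm in front of the back face. Axes as bracket_grip. Pressing far out on the arm instead makes the hooks bind.
- post_open: The empty one of the rack's two fixed posts (left or right one; 180 mm apart; 34 mm wide). Axes: +x into the post, away from the robot, z up. Origin: front face of its slotted steel strip, mid-width, 10 mm above the bench. Strip 4 mm thick, hollow behind. The strip is clamped by hand: with its slots and clips it sits up to 8 mm above or below nominal height, and no listed pose tells how much.
- slot (a point): Fixed on the post: nominal lower edge of the lower slot to use, on the strip's face, 88 mm above the bench. The upper one is 46 mm higher; both are 9 mm wide, 24 mm high; strip's top 78 mm above this point. Plain strip lies above each slot: hooks pushed there are stopped. The hooks pass in +x when the bracket's underside is 15 to 18 mm above its locked height. Locked, the necks stand on the slots' lower edges.
- seat (a point): Fixed on the post: where bracket_back will be once locked, were the strip at its nominal height (72 mm above the bench; the true locked height differs by the strip's offset of up to 8 mm). The back face then lies on the strip; the hooks' play lets the arm droop by about 0.03 rad. Axes as post_open.
- clip_left (a joint): Angle (rad) of the brass leaf-spring clip at the left (+y) edge of the empty post's strip; 0 is free and shut. The flared foot meets the two noses about 11 mm above the locked height and the bracket can hang there by itself. Pressing on spreads them to about 0.13 (about 8 to 12 N down for both), then they snap in over the foot and rest at about 0.04 against the plate: locked.
- clip_right (a joint): The same clip at the right (-y) edge of the strip; same values.
- esd_tray: Black parts tray, 110x160x22 mm, origin under its centre; a bystander.
- multimeter: Green multimeter lying on its back, 170x86x49 mm, origin under its centre; a bystander.
- solder_spool: Spool of white solder wire with a blue label, 55 mm across, 45 mm high, origin under its centre; a bystander.
- flux_bottle: Small white bottle with a black cap, 41 mm across, 89 mm high, origin under its centre; a bystander.
- board_c: Small green circuit board with a white connector, 50x60x12 mm, origin under its centre; a bystander.

How it is judged:
By the outcome, as a careful person would: the job done as asked, in the order asked, and still so for the second after the job is handed in, with the robot touching nothing.
It also fails if it takes over 67 s, if anything falls off the work surface, if the arm or the gripper's body presses on something with over 40 N, if the wrist force passes 120 N, or if a joint passes its speed limit or range.

### The arm

A 6-joint arm with a two-finger parallel gripper is mounted at the origin on a cart in front of the work surface, level with it; the furniture and walls round the work are solid. World frame = base frame: x ahead of the robot, y to its left, z up, the work surface at z = 0. Lengths are in m, angles in rad, forces in N, time in s.
With the tool pointing down it reaches from about 0.375 to 0.9 m from the base axis. Payload 3.1 kg.
Tool frame: the origin (TCP) lies between the finger pads; the fingertips stand 22 mm ahead of it and the grasp point (between the pads) lies 3 mm ahead of it; z points along the fingers, y is the line along which they close (so a half turn about z gives the same grasp; the last joint's range is limited). The gripper opens to 87 mm and grips with 3 to 60 N. Pads are 19 mm wide; open, the fingers measure 117 mm over their backs; the gripper's body (75 mm by 190 mm) begins 51 mm behind the grasp point.
Start: joints at [-1.312, 0.527, 1.433, -0, 1.181, -0.178], TCP at [0.264, -0.566, 0.245] pointing down, gripper open.
Joint ranges: [-3.08, 3.08], [-0.75, 2.2], [0.22, 2.44], [-1.43, 4.57], [0, 2.65], [-2.85, 2.85]. Speed limits (rad/s): [2.79, 2.79, 3.14, 3.14, 3.14, 3.14].

### API

Orientations are given as a unit quaternion [x, y, z, w].
In Python, from rig import robot gives the robot as it stands.
- The arm moves only by the tool move_arm, never from a script. Its argument "series" is text: rows parted by semicolons, each of 6 numbers parted by spaces: the shift along the tool's x, y, z in mm, then the turn, a rotation vector about the tool's x, y, z in degrees. In form: dx dy dz ax ay az; .... A call has 1 to 8 rows; each row is the pose to reach, as a shift and turn from the pose commanded when the call began, along the tool's axes at that moment; what a row does not reach only later rows make up. A row lasts 1/12 s, in which the tool goes at most 41.7 mm and 7.16 degrees, less where a joint would pass 70% of its speed; a pose out of reach is approached as far as the arm can. A call with a gripper value outside its range is refused whole. "jaw" is the opening, from 0 (shut) to 1 (fully open), set as the call begins (left out, the last holds). The fingers move at their own pace and stop on an object; "newtons" is the grip in N (left out, the last holds). Time passes only in rows, so rows that repeat a pose let the fingers close. It gives the time, the measured TCP pose, the force, the opening and the grip force at its end, in the units of the state.
- robot.get_obs(): the state, without advancing time (a new reading comes with each control period).
- robot.camera(name): name is "side" or "top" or "wrist"; returns a dict with "img" (400x640x3 uint8, red, green, blue), "mtx" (3x3 intrinsics, pixels), "world_to_cam" (4x4, takes a point from world to camera coordinates). Camera axes: x right, y down, z forward; pixel columns grow to the right and rows downward; lengths in m; the calibration is good to about 2 mm. A picture is of the moment at which its call begins. There is no depth.
- robot.hand_in(): hands the job in; it is judged then, once.
Trained networks look in a picture, given as the dict that the camera call returned (one of the last four; its "shot" number tells which), for a name from the list of things; names that differ only in an ending like _2 or _b are one class to them, and where a whole thing is asked for, a point or a joint stands for the part that bears it (a point fixed in the world has none). Each returns a list of dicts, best first, with "p" (0 to 1); they miss things now and then, are a little off and sometimes report something else, mostly with a low value. They report only what shows in the picture. A call takes as long as a camera call.
- robot.search_frame(picture, thing): "xyz" ([x, y, z] in m, in world coordinates, good to about 4 mm: the middle of the surface that is visible of it).
- robot.tip_of(picture, thing): "xyz" ([x, y, z] in m, in world coordinates, good to about 4 mm: a listed point, or the origin of a listed thing).
The state is a dict: "time": time; "q": joint angles; "joint_velocities": joint speeds; "joint_torque": joint torques, N m; "position": TCP position; "tool_rot": TCP orientation; "ft_force": force on the tool from outside, world axes, zero at the start; "moment": the same for the moment, N m; "grip_width": finger opening in m; "grip_force": force on a finger pad.
Only numpy, scipy, OpenCV 4.12 (cv2) and the standard library are available. Lean on these libraries where they do the work, as an engineer would, in place of code of your own. Each camera call takes 0.05 s, during which the arm holds its last target. There are 200 camera calls.

## Working session

There is one attempt and no reset: what is moved stays moved. The work goes in short steps, Python scripts to look and compute and a tool call to move; the robot and the scene stay as the last step left them, time stands still between calls to the robot, and variables do not carry over. Pictures are saved under pics/ and viewed, at most 10 in all, crops included, and the job is handed in when it is done.

Besides the shell and the picture viewer there is one more tool, called after "Emit:" as name(argument=value, ...) on one line, values as JSON. move_arm: Moves the arm, as the interface text tells. Its arguments: {"type":"object","properties":{"series":{"type":"string"},"jaw":{"type":"number"},"newtons":{"type":"number"}},"required":["series"]}

```bash
mkdir -p pics
cat > h.py <<'E'
import numpy as np,cv2
from rig import robot
from scipy.spatial.transform import Rotation as R
np.set_printoptions(precision=4,suppress=True)
def save(c,n): cv2.imwrite(f'pics/{n}.png',c['img'][:,:,::-1])
def px(c,p):
    q=c['world_to_cam']@np.append(p,1);u=c['mtx']@q[:3];return u[:2]/u[2]
def st():
    o=robot.get_obs();print({k:np.round(o[k],4) for k in('time','q','position','tool_rot','ft_force','moment','grip_width','grip_force')})
def tri(c1,u1,c2,u2):
    P=[c['mtx']@c['world_to_cam'][:3] for c in(c1,c2)]
    X=cv2.triangulatePoints(P[0],P[1],np.float64(u1).reshape(2,1),np.float64(u2).reshape(2,1));return (X[:3]/X[3]).ravel()
E
python3 - <<'E'
from h import *
st()
print(R.from_quat(robot.get_obs()['tool_rot']).as_matrix())
a=[]
for n in('top','side'):
    c=robot.camera(n);save(c,n);a.append(c['img'])
    print(n,c['mtx'][0,0],np.linalg.inv(c['world_to_cam'])[:3,3])
    for t in('bracket_grip','bracket_back','bracket_hook','bracket_tab','post_open','slot','seat','multimeter','flux_bottle','solder_spool','esd_tray','board_c'):
        for d in robot.tip_of(c,t)[:2]: print(t,np.round(d['xyz'],4),round(d['p'],2),px(c,d['xyz']).round())
cv2.imwrite('pics/both.png',cv2.resize(np.vstack(a)[:,:,::-1],(480,600),interpolation=cv2.INTER_AREA))
E
```

```text
{'time': np.float64(0.0), 'q': array([-1.3125,  0.5284,  1.4339, -0.    ,  1.1814, -0.1785]), 'position': array([ 0.2643, -0.5656,  0.2436]), 'tool_rot': array([ 0.9762,  0.2167, -0.0001, -0.0011]), 'ft_force': array([-0.8215, -0.4833,  0.2262]), 'moment': array([-0.0094, -0.0165, -0.0126]), 'grip_width': np.float64(0.0869), 'grip_force': np.float64(0.0)}
[[ 0.9061  0.4231 -0.0006]
 [ 0.4231 -0.9061  0.002 ]
 [ 0.0004 -0.0021 -1.    ]]
top 441.61037060803085 [ 0.3823 -0.0397  1.369 ]
bracket_grip [ 0.472  -0.3662  0.0226] 0.97 [429. 235.]
bracket_back [ 0.5394 -0.3304 -0.0035] 0.9 [415. 214.]
bracket_back [ 0.6361 -0.0659  0.0887] 0.39 [330. 179.]
bracket_hook [ 0.5382 -0.3272  0.0215] 0.69 [415. 214.]
bracket_tab [ 0.5331 -0.3321  0.1081] 0.66 [423. 212.]
slot [ 0.6338 -0.0676  0.0892] 0.52 [331. 180.]
seat [ 0.6315 -0.0671  0.0772] 0.66 [330. 181.]
multimeter [0.6471 0.3019 0.0011] 0.76 [213. 182.]
multimeter [ 0.5323 -0.3355  0.1068] 0.6 [424. 212.]
flux_bottle [ 0.6815 -0.304   0.0029] 0.77 [405. 169.]
solder_spool [0.4467 0.1521 0.0001] 0.52 [260. 246.]
esd_tray [ 0.4506  0.3099
[... 164 characters left out ...]
01 0.6354]
bracket_grip [ 0.4738 -0.3651  0.0238] 0.59 [401. 195.]
bracket_back [ 0.539  -0.3318 -0.0009] 0.74 [376. 200.]
bracket_hook [ 0.5428 -0.3332  0.0162] 0.71 [375. 195.]
bracket_tab [ 0.5346 -0.3358  0.1083] 0.56 [381. 168.]
post_open [ 0.6378 -0.069   0.0131] 0.82 [300. 222.]
slot [ 0.6349 -0.0657  0.0839] 0.78 [300. 200.]
seat [ 0.6334 -0.0705  0.0707] 0.96 [301. 204.]
multimeter [0.6488 0.3043 0.0013] 0.85 [192. 297.]
flux_bottle [ 0.6829 -0.3049  0.0022] 0.62 [332. 190.]
solder_spool [ 0.4511  0.1526 -0.0017] 0.71 [308. 296.]
solder_spool [ 0.6796 -0.3075  0.0011] 0.62 [333. 190.]
esd_tray [ 0.4528  0.3098 -0.0018] 0.94 [260. 340.]
board_c [0.4406 0.0174 0.0017] 0.91 [345. 266.]
```

View pics/top.png

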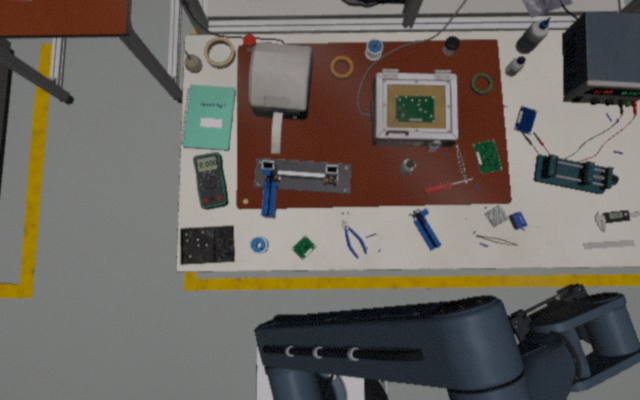

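View pics/side.png

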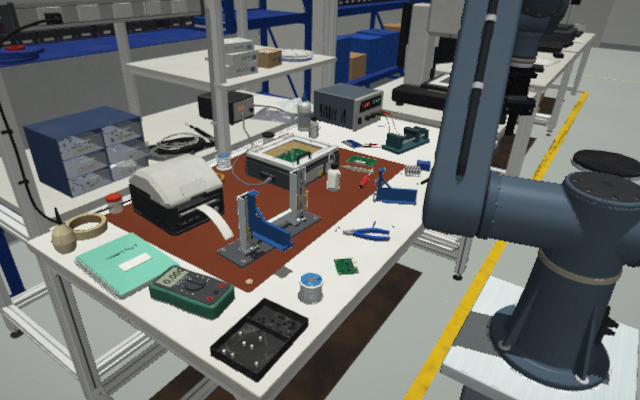

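The bracket stands near (0.473, -0.366) at top-view pixel (425,228). The empty post is the right one, at about (331,178). I'll move to hover over the bracket.

Emit:
move_arm(series="40 -13 0 0 0 0; 78 -26 0 0 0 0; 116 -39 0 0 0 0; 154 -52 0 0 0 0; 192 -65 0 0 0 0; 230 -78 0 0 0 -1; 258 -88 20 0 0 -2; 274 -93 40 0 0 -2.5", jaw=0.6, newtons=30)

```text
time: 1.97
position: [0.4764, -0.3638, 0.2057]
tool_rot: [0.971, 0.24, 0.001, 0.001]
ft_force: [0.0, -0.5, 0.1]
grip_width: 0.0532
grip_force: 0.0
```

Run:
```python
from h import *
st()
c=robot.camera('wrist');save(c,'w1')
M=np.linalg.inv(c['world_to_cam']);o=robot.get_obs();T=R.from_quat(o['tool_rot']).as_matrix()
print('cam',c['mtx'][0,0],M[:3,3],'in tool',T.T@(M[:3,3]-o['position']),'axis',T.T@M[:3,2])
for t in('bracket_grip','bracket_back','bracket_tab','bracket_hook','seat','slot','post_open'):
    for d in robot.tip_of(c,t)[:1]: print(t,np.round(d['xyz'],4),round(d['p'],2),px(c,d['xyz']).round())
# rack yaw via top: left bracket points
c=robot.camera('top')
for r,col,z in((158,257,0),(0,0,0)):pass
print('top cam R',c['world_to_cam'][:3,:3])
```

```text
{'time': np.float64(1.9667), 'q': array([-0.8389,  0.5375,  1.5409,  0.0013,  1.0592,  0.247 ]), 'position': array([ 0.4764, -0.3638,  0.2057]), 'tool_rot': array([0.9708, 0.2398, 0.0014, 0.0015]), 'ft_force': array([ 0.0454, -0.512 ,  0.1104]), 'moment': array([-0.0145,  0.0251, -0.0059]), 'grip_width': np.float64(0.0532), 'grip_force': np.float64(0.0)}
cam 347.11391903998765 [ 0.5394 -0.331   0.3466] in tool [ 0.0704  0.003  -0.1459] axis [-0.2564  0.0087  0.9665]
bracket_tab [ 0.5319 -0.3356  0.1   ] 0.77 [320. 127.]
top cam R [[-0.0101 -0.9999 -0.0059]
 [-0.9888  0.0108 -0.1487]
 [ 0.1488  0.0043 -0.9889]]
```

View pics/w1.png

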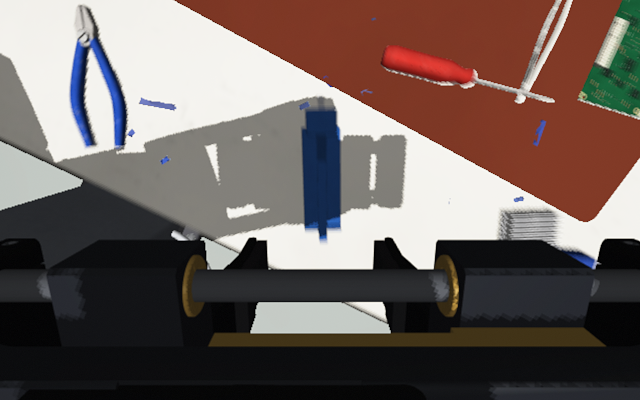

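Seen from the wrist, the bracket is upright in the frame: tab at (321,127), front end at (322,240). The tool yaw therefore already matches. I'll work out the lateral offset.

Run:
```python
from h import *
c=robot.camera('wrist');o=robot.get_obs();T=R.from_quat(o['tool_rot']).as_matrix()
M=np.linalg.inv(c['world_to_cam']);K=np.linalg.inv(c['mtx'])
def ray(u,z):
    d=M[:3,:3]@K@[*u,1];return M[:3,3]+d*(z-M[2,3])/d[2]
for u,z in(((321,110),.104),((321,135),.104),((322,230),.004),((322,240),.042),((321,133),.104)):
    p=ray(u,z);print(u,p,'tool',T.T@(p-o['position']))
for p in([.473,-.3656,.023],[.5345,-.334,.104]): print(T.T@(np.array(p)-o['position']),px(c,p))
```

```text
(321, 110) [ 0.539  -0.3351  0.104 ] tool [0.0735 0.0015 0.1015]
(321, 135) [ 0.5243 -0.3427  0.104 ] tool [0.057  0.0015 0.1015]
(322, 230) [ 0.4338 -0.3914  0.004 ] tool [-0.0459  0.0029  0.2014]
(322, 240) [ 0.4364 -0.3897  0.042 ] tool [-0.0427  0.0027  0.1634]
(321, 133) [ 0.5255 -0.3421  0.104 ] tool [0.0583 0.0015 0.1015]
[ 0.0008 -0.002   0.1824] [317.1168 189.9328]
[ 0.07   -0.0015  0.1015] [316.5006 115.3364]
```

Emit:
move_arm(series="0 2 38 0 0 0; 0 2 76 0 0 0; 0 2 110 0 0 0; 0 2 140 0 0 0; 0 2 160 0 0 0; 0 2 172 0 0 0; 0 2 174 0 0 0; 0 2 174 0 0 0")

```text
time: 3.13
position: [0.4742, -0.3683, 0.0305]
tool_rot: [0.971, 0.238, -0.0, -0.0]
ft_force: [-0.7, 0.4, 0.1]
grip_width: 0.0522
grip_force: 0.0
```

Emit:
move_arm(series="0 0 0 0 0 0; 0 0 0 0 0 0; 0 0 0 0 0 0; 0 0 0 0 0 0; 0 0 0 0 0 0; 0 0 0 0 0 0; 0 0 0 0 0 0", jaw=0, newtons=40)

```text
time: 3.72
position: [0.4744, -0.3679, 0.0308]
tool_rot: [0.971, 0.238, 0.0, 0.0]
ft_force: [-0.0, -0.3, 0.6]
grip_width: 0.0134
grip_force: 0.0
```

Emit:
move_arm(series="0 0 0 0 0 0; 0 0 0 0 0 0; 0 0 0 0 0 0; 0 0 -10 0 0 0; 0 0 -40 0 0 0; 0 0 -75 0 0 0; 0 0 -110 0 0 0; 0 0 -145 0 0 0")

```text
time: 4.38
position: [0.4737, -0.3672, 0.1769]
tool_rot: [0.971, 0.238, -0.0, -0.001]
ft_force: [0.6, -1.7, -2.8]
grip_width: 0.0078
grip_force: 40.0
```

Emit:
move_arm(series="20 -25 -20 0 0 4; 44 -55 -40 0 0 9; 68 -85 -60 0 0 14; 92 -115 -80 0 0 19; 116 -145 -100 0 0 24; 140 -175 -105 0 0 29; 164 -204 -105 0 0 33; 185 -230 -105 0 0 34.6")

```text
time: 5.05
position: [0.5318, -0.0756, 0.2819]
tool_rot: [0.998, -0.063, 0.001, -0.0]
ft_force: [0.3, 0.1, -1.8]
grip_width: 0.0079
grip_force: 40.0
```

Run:
```python
from h import *
st()
c=robot.camera('wrist');save(c,'w2')
for t in('bracket_grip','bracket_back','bracket_tab','bracket_hook','seat','slot','post_open'):
    for d in robot.tip_of(c,t)[:2]: print(t,np.round(d['xyz'],4),round(d['p'],2),px(c,d['xyz']).round())
```

```text
{'time': np.float64(5.05), 'q': array([-0.3497,  0.3641,  1.6088,  0.0009,  1.1676,  1.3463]), 'position': array([ 0.5318, -0.0756,  0.2819]), 'tool_rot': array([ 0.998 , -0.0628,  0.0007, -0.0002]), 'ft_force': array([ 0.2605,  0.0794, -1.7711]), 'moment': array([ 0.0381,  0.1186, -0.0117]), 'grip_width': np.float64(0.0079), 'grip_force': np.float64(39.9811)}
bracket_grip [ 0.5294 -0.0758  0.2707] 0.56 [321. 273.]
bracket_tab [ 0.5988 -0.0862  0.3539] 0.95 [331. 133.]
bracket_tab [ 0.637  -0.0696  0.0685] 0.62 [301.  79.]
seat [ 0.6342 -0.0707  0.0674] 0.95 [302.  82.]
slot [ 0.638  -0.0711  0.0865] 0.97 [301.  76.]
post_open [ 0.6374 -0.0694  0.0108] 0.79 [303.  84.]
```

View pics/w2.png

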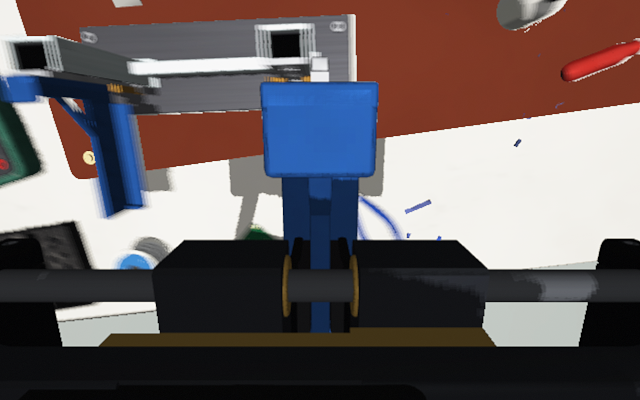

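The bracket is held, with its tab top at (320,130). The empty post is just behind it at about (285,45), and the occupied post is at (40,55). I'll shift sideways to uncover the post and let the arm settle.

Emit:
move_arm(series="0 25 0 0 0 0; 0 45 0 0 0 0; 0 45 0 0 0 0; 0 45 0 0 0 0; 0 45 0 0 0 0")

```text
time: 5.87
position: [0.5261, -0.1237, 0.2803]
tool_rot: [0.998, -0.063, -0.0, -0.0]
ft_force: [0.3, -0.2, -2.3]
grip_width: 0.0075
grip_force: 40.0
```

Run:
```python
from h import *
st()
c=robot.camera('wrist');save(c,'w3');import pickle;pickle.dump({k:c[k] for k in('img','mtx','world_to_cam')}|{'o':robot.get_obs()},open('w3.pkl','wb'))
for t in('bracket_tab','seat','slot','post_open'):
    for d in robot.tip_of(c,t)[:1]: print(t,np.round(d['xyz'],4),round(d['p'],2),px(c,d['xyz']).round())
cv2.imwrite('pics/w3c.png',cv2.resize(c['img'][0:200,0:400,::-1],(800,400),interpolation=cv2.INTER_CUBIC))
```

```text
{'time': np.float64(5.8667), 'q': array([-0.438 ,  0.3714,  1.6016,  0.0005,  1.1695,  1.258 ]), 'position': array([ 0.5261, -0.1237,  0.2803]), 'tool_rot': array([ 0.998 , -0.0627, -0.0004, -0.0004]), 'ft_force': array([ 0.2882, -0.2249, -2.345 ]), 'moment': array([ 0.033 ,  0.0288, -0.0167]), 'grip_width': np.float64(0.0075), 'grip_force': np.float64(39.9832)}
bracket_tab [ 0.5955 -0.1337  0.3539] 0.69 [326. 122.]
seat [ 0.6362 -0.0726  0.0693] 0.68 [253.  79.]
slot [ 0.6384 -0.0695  0.0674] 0.45 [250.  77.]
```

View pics/w3c.png

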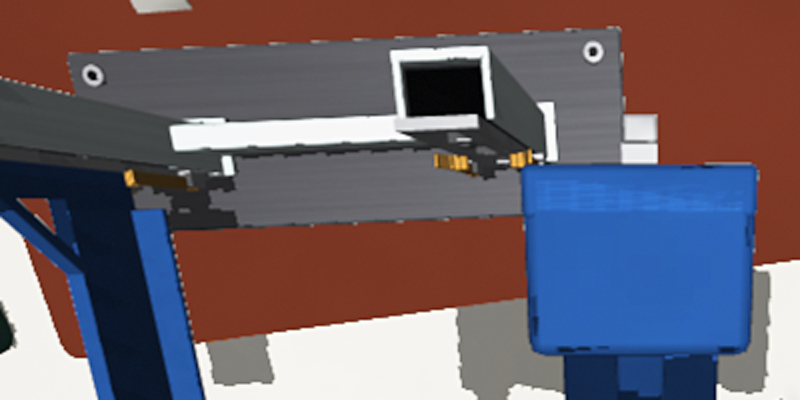

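The base plate's far edge runs (35,26)→(310,14) and the post top's rim (195,26)→(244,23). The post is hollow, with its strip on the front face at about (219,62) and brass clips below.

Run:
```python
from h import *
import pickle;c=pickle.load(open('w3.pkl','rb'));o=c['o']
M=np.linalg.inv(c['world_to_cam']);K=np.linalg.inv(c['mtx']);T=R.from_quat(o['tool_rot']).as_matrix()
def ray(u,z):
    d=M[:3,:3]@K@[u[0]/2,u[1]/2,1];return M[:3,3]+d*(z-M[2,3])/d[2]
def yaw(a,b,z):
    d=ray(a,z)-ray(b,z);return np.degrees(np.arctan2(-d[0],d[1])),np.linalg.norm(d)
print('tool yaw',np.degrees(np.arctan2(T[1,0],T[0,0])))
print(yaw((70,53),(620,28),.008),yaw((190,228),(520,213),.008),yaw((390,52),(488,46),.18),yaw((172,128),(392,117),.05))
for z in(.17,.175,.18,.185):
    print(z,[ray(u,z) for u in((390,52),(488,46),(396,120),(478,114))])
print('base corners',ray((70,53),.008),ray((620,28),.008))
print('tab in tool',[T.T@(ray(u,o['position'][2]+.073)-o['position']) for u in((523,165),(757,165),(530,350),(750,350))])
# project expected strip-face points for network mean
a=np.radians(-4.5)
for y0 in(-.0689,):
  for yy in(-.017,0,.017):
    for z in (.166,.08): p=np.array([.6354-np.sin(a)*yy,y0+np.cos(a)*yy,z]);print(yy,z,px(c,p)*2)
```

```text
tool yaw -7.133758976854952
(np.float64(-4.859230349549625), np.float64(0.2983041435347086)) (np.float64(-4.68839597361048), np.float64(0.19059968202949085)) (np.float64(-4.035333219044884), np.float64(0.031106813187973446)) (np.float64(-4.547854706634706), np.float64(0.11047845852412601))
0.17 [array([ 0.6624, -0.0577,  0.17  ]), array([ 0.6601, -0.0901,  0.17  ]), array([ 0.6418, -0.0552,  0.17  ]), array([ 0.6401, -0.083 ,  0.17  ])]
0.175 [array([ 0.6611, -0.0592,  0.175 ]), array([ 0.6589, -0.0909,  0.175 ]), array([ 0.6409, -0.0568,  0.175 ]), array([ 0.6393, -0.084 ,  0.175 ])]
0.18 [array([ 0.6598, -0.0607,  0.18  ]), array([ 0.6576, -0.0918,  0.18  ]), array([ 0.64  , -0.0583,  0.18  ]), array([ 0.6384, -0.085 ,  0.18  ])]
0.185 [array([ 0.6585, -0.0622,  0.185 ]), array([ 0.6564, -0.0926,  0.185 ]), array([ 0.6391, -0.0599,  0.185 ]), array([ 0.6376, -0.086 ,  0.185 ])]
base corners [0.7257 0.1629 0.008 ] [ 0.7005 -0.1343  0.008 ]
tab in tool [array([ 0.0771, -0.0102, -0.073 ]), array([ 0.0771,  0.0114, -0.0731]), array([ 0.0598, -0.0103, -0.073 ]), array([ 0.0598,  0.0114, -0.073 ])]
-0.017 0.166 [492.1515 133.5794]
-0.017 0.08 [530.6526 157.4408]
0 0.166 [442.9224 136.0646]
0 0.08 [494.1029 159.2675]
0.017 0.166 [393.7884 138.545 ]
0.017 0.08 [457.6057 161.0915]
```

Emit:
move_arm(series="0 -30 10 0 0 -1; -4 -64 20 0 0 -2.4; 0 -64 55 0 0 -2.4; 4 -64 90 0 0 -2.4; 6 -64 125 0 0 -2.4; 6 -64 150 0 0 -2.4; 6 -64 161 0 0 -2.4; 6 -64 161 0 0 -2.4")

```text
time: 6.78
position: [0.5387, -0.0594, 0.1171]
tool_rot: [0.999, -0.04, -0.003, -0.001]
ft_force: [-0.0, 0.4, -1.5]
grip_width: 0.0077
grip_force: 40.0
```

Emit:
move_arm(series="0 0 0 0 0 0; 0 0 0 0 0 0; 0 0 0 0 0 0; 0 0 0 0 0 0")

```text
time: 7.12
position: [0.5414, -0.0607, 0.1213]
tool_rot: [0.999, -0.041, 0.002, 0.0]
ft_force: [-0.0, -0.8, -1.2]
grip_width: 0.0073
grip_force: 40.0
```

Run:
```python
from h import *
import pickle
st()
c=robot.camera('wrist');pickle.dump({k:c[k] for k in('img','mtx','world_to_cam')}|{'o':robot.get_obs()},open('w4.pkl','wb'))
s=robot.camera('side')
a=cv2.resize(c['img'][0:200,170:470],(800,533),interpolation=cv2.INTER_CUBIC)
cv2.imwrite('pics/w4.png',a[:,:,::-1])
cv2.imwrite('pics/s4.png',cv2.resize(s['img'][150:270,220:380,::-1],(800,600),interpolation=cv2.INTER_CUBIC))
```

```text
{'time': np.float64(7.1167), 'q': array([-0.3167,  0.599 ,  1.7444,  0.    ,  0.7946,  1.3356]), 'position': array([ 0.5414, -0.0607,  0.1213]), 'tool_rot': array([ 0.9992, -0.0408,  0.0017,  0.0005]), 'ft_force': array([-0.0317, -0.7898, -1.2336]), 'moment': array([ 0.0973,  0.0145, -0.0235]), 'grip_width': np.float64(0.0073), 'grip_force': np.float64(39.9831)}
```

View pics/w4.png

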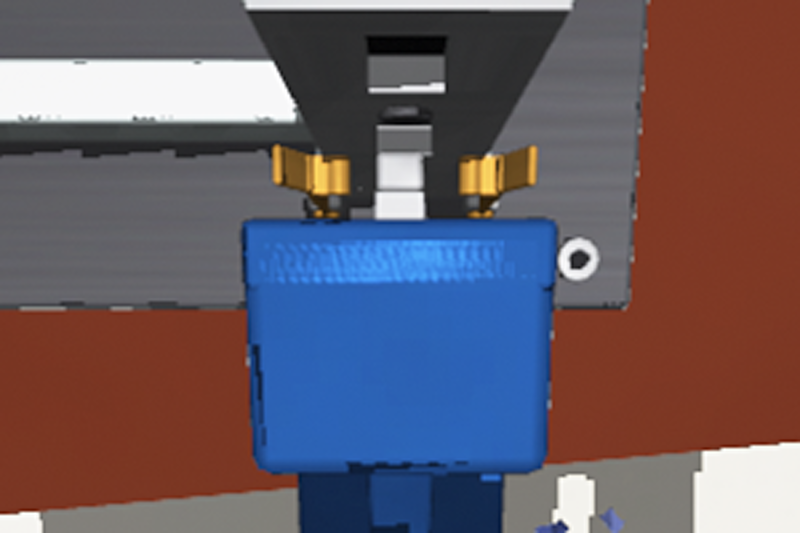

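View pics/s4.png

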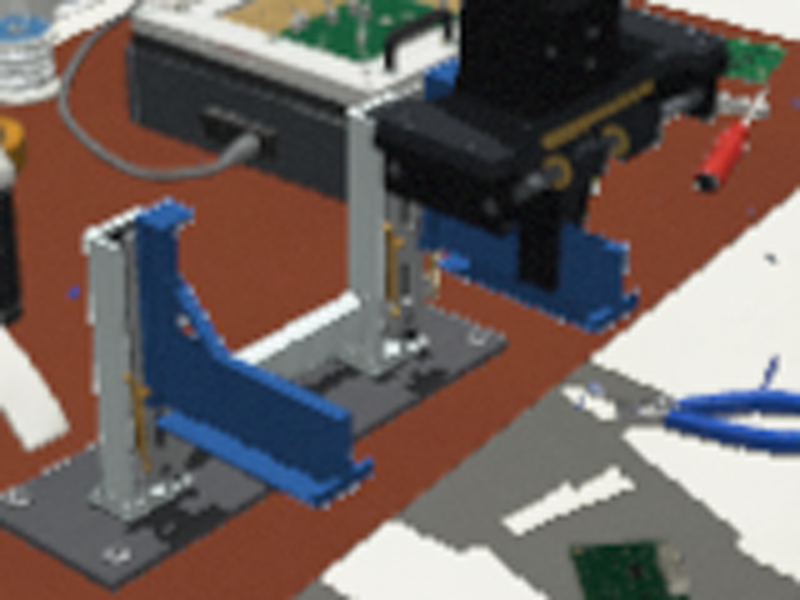

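This view looks down the strip face, in crop pixels. The upper slot spans columns 367–447 with its top edge at row 37. The lower slot's top edge is at row 125, the clips are at columns 349 and 460, and the bracket tab spans columns 243–557. I'll turn these into offsets.

Run:
```python
from h import *
import pickle;c=pickle.load(open('w4.pkl','rb'));o=c['o']
M=np.linalg.inv(c['world_to_cam']);K=np.linalg.inv(c['mtx']);T=R.from_quat(o['tool_rot']).as_matrix()
print('yaw',np.degrees(np.arctan2(T[1,0],T[0,0])),'tool z',T[:,2])
a=np.radians(-4.75);ex=np.array([np.cos(a),np.sin(a),0]);ey=np.array([-np.sin(a),np.cos(a),0])
def d_(u): return M[:3,:3]@K@[170+u[0]*.375,u[1]*.375,1]
P=o['position']
for X in(.092,.096,.100,.104):
    print('strip at ex',X)
    for n,u in dict(top=(409,11),usL=(367,40),usR=(447,40),usbot=(407,93),lsL=(377,127),lsR=(432,127),b152=(400,152),b190=(400,190),cl=(349,165),cr=(460,165)).items():
        d=d_(u);p=M[:3,3]+d*(X-ex@(M[:3,3]-P))/(ex@d);print('  ',n,'lat %.1f z %.1f'%(1e3*ey@(p-P),1e3*p[2]))
z=P[2]+.0732
for u in((243,220),(557,220),(255,468),(548,468),(300,500),(502,500)):
    zz=z if u[1]<490 else P[2]-.027
    d=d_(u);p=M[:3,3]+d*(zz-M[2,3])/d[2];print('tab',u,1e3*(ex@(p-P)),1e3*(ey@(p-P)))
```

```text
yaw -4.675871622754094 tool z [ 0.0029 -0.001  -1.    ]
strip at ex 0.092
   top lat -0.6 z 187.5
   usL lat 2.7 z 179.9
   usR lat -3.7 z 179.9
   usbot lat -0.6 z 160.7
   lsL lat 2.8 z 142.3
   lsR lat -3.7 z 142.4
   b152 lat 0.1 z 123.7
   b190 lat 0.1 z 79.9
   cl lat 7.9 z 111.3
   cr lat -9.0 z 111.5
strip at ex 0.096
   top lat -0.7 z 173.0
   usL lat 3.3 z 163.9
   usR lat -4.4 z 163.9
   usbot lat -0.7 z 141.0
   lsL lat 3.4 z 119.1
   lsR lat -4.5 z 119.2
   b152 lat 0.1 z 96.9
   b190 lat 0.1 z 44.6
   cl lat 9.4 z 82.1
   cr lat -10.8 z 82.3
strip at ex 0.1
   top lat -0.8 z 158.5
   usL lat 3.8 z 147.9
   usR lat -5.1 z 148.0
   usbot lat -0.9 z 121.3
   lsL lat 3.9 z 95.9
   lsR lat -5.2 z 95.9
   b152 lat 0.1 z 70.0
   b190 lat 0.1 z 9.2
   cl lat 10.9 z 52.8
   cr lat -12.5 z 53.1
strip at ex 0.104
   top lat -0.9 z 144.0
   usL lat 4.3 z 132.0
   usR lat -5.9 z 132.0
   usbot lat -1.0 z 101.6
   lsL lat 4.5 z 72.6
   lsR lat -5.9 z 72.7
   b152 lat 0.1 z 43.2
   b190 lat 0.1 z -26.1
   cl lat 12.4 z 23.6
   cr lat -14.3 z 23.8
tab (243, 220) 77.07680818253883 10.984714363857238
tab (557, 220) 77.10787099193469 -10.851676847899816
tab (255, 468) 59.64501951163511 10.820670717706797
tab (548, 468) 59.675759992272674 -10.958795330351046
tab (300, 500) 36.44394511765125 18.559735693053238
tab (502, 500) 36.496745480291665 -18.88995450300314
```

Solving with the known 46 mm slot spacing puts the strip face about 96.5 mm ahead of the TCP, so the back-face gap is about 19.5 mm. The locked underside comes out at about 76 mm, and lateral error is under 1 mm. I'll approach with a light touch.

Emit:
move_arm(series="2 0.5 -1 0 0 0; 4 0.5 -1.5 0 0 0; 6 0.5 -1.5 0 0 0; 7 0.5 -1.5 0 0 0; 7 0.5 -1.5 0 0 0; 7 0.5 -1.5 0 0 0; 7 0.5 -1.5 0 0 0")

```text
time: 7.8
position: [0.5471, -0.0613, 0.1209]
tool_rot: [0.999, -0.041, -0.0, -0.0]
ft_force: [0.7, -0.3, -1.7]
grip_width: 0.0076
grip_force: 40.0
```

Emit:
move_arm(series="0.7 0 0 0 0 0; 1.4 0 0 0 0 0; 2.1 0 0 0 0 0; 2.8 0 0 0 0 0; 3.5 0 0 0 0 0; 4 0 0 0 0 0; 4 0 0 0 0 0; 4 0 0 0 0 0")

```text
time: 8.47
position: [0.5505, -0.0615, 0.1209]
tool_rot: [0.999, -0.041, -0.001, -0.0]
ft_force: [-0.9, -0.4, -1.4]
grip_width: 0.0078
grip_force: 40.0
```

Emit:
move_arm(series="0 0 -0.8 0 0 0; 0 0 -1.5 0 0 0; 0.5 0 -1.5 0 0 0; 1 0 -1.5 0 0 0; 1.5 0 -1.5 0 0 0; 2 0 -1.5 0 0 0; 2 0 -1.5 0 0 0")

```text
time: 9.05
position: [0.5508, -0.0613, 0.1222]
tool_rot: [0.999, -0.041, -0.003, -0.0]
ft_force: [-6.8, -0.6, 0.5]
grip_width: 0.0078
grip_force: 40.0
```

Emit:
move_arm(series="-0.9 0 0 0 0 0; -0.9 0 -0.4 0 0 0; -0.9 0 -0.8 0 0 0; -0.9 0 -1.2 0 0 0; -0.9 0 -1.6 0 0 0; -0.9 0 -2 0 0 0; -0.9 0 -2 0 0 0")

```text
time: 9.63
position: [0.5509, -0.0614, 0.1239]
tool_rot: [0.999, -0.041, -0.002, -0.0]
ft_force: [-5.0, 0.0, -2.6]
grip_width: 0.0073
grip_force: 40.0
```

Emit:
move_arm(series="0 0 -0.5 0 0 0; 0 0 -1 0 0 0; 0 0 -1.5 0 0 0; 0 0 -2 0 0 0; 0 0 -2.5 0 0 0; 0 0 -3 0 0 0; 0 0 -3 0 0 0")

```text
time: 10.22
position: [0.5532, -0.062, 0.1278]
tool_rot: [0.999, -0.041, 0.001, 0.0]
ft_force: [0.4, 0.1, -3.7]
grip_width: 0.0077
grip_force: 40.0
```

The force dropped to zero and the tool advanced, so the hooks are entering the slots. I'll come down 1 mm and go forward gently.

Emit:
move_arm(series="0 0 0.5 0 0 0; 0.5 0 1 0 0 0; 1.5 0 1 0 0 0; 2.5 0 1 0 0 0; 3.5 0 1 0 0 0; 4.5 0 1 0 0 0; 4.5 0 1 0 0 0; 4.5 0 1 0 0 0")

```text
time: 10.88
position: [0.5569, -0.0621, 0.1266]
tool_rot: [0.999, -0.041, 0.0, -0.0]
ft_force: [-0.1, -0.1, -2.4]
grip_width: 0.0079
grip_force: 40.0
```

Emit:
move_arm(series="0.7 0 0 0 0 0; 1.4 0 0 0 0 0; 2.1 0 0 0 0 0; 2.8 0 0 0 0 0; 3.4 0 0 0 0 0; 4 0 0 0 0 0; 4 0 0 0 0 0; 4 0 0 0 0 0")

```text
time: 11.55
position: [0.5601, -0.0623, 0.1264]
tool_rot: [0.999, -0.041, -0.001, -0.0]
ft_force: [-3.1, -0.7, -0.9]
grip_width: 0.0078
grip_force: 40.0
```

The back face is flush with the strip. I'll back off slightly and lower until the foot rests on the clips.

Emit:
move_arm(series="-1.2 0 0 0 0 0; -1.2 0 1 0 0 0; -1.2 0 2 0 0 0; -1.2 0 3 0 0 0; -1.2 0 4 0 0 0; -1.2 0 4.5 0 0 0; -1.2 0 5 0 0 0; -1.2 0 5 0 0 0")

```text
time: 12.22
position: [0.56, -0.0627, 0.1217]
tool_rot: [0.999, -0.041, 0.0, 0.0]
ft_force: [-0.2, -1.6, -0.3]
grip_width: 0.0079
grip_force: 40.0
```

Emit:
move_arm(series="0 0 0.5 0 0 0; 0 0 1 0 0 0; 0 0 1.5 0 0 0; 0 0 1.5 0 0 0; 0 0 1.5 0 0 0")

```text
time: 12.63
position: [0.5599, -0.0626, 0.1208]
tool_rot: [0.999, -0.041, 0.001, 0.0]
ft_force: [-2.2, -1.4, 4.1]
grip_width: 0.0076
grip_force: 40.0
```

Emit:
move_arm(series="0 0 -0.5 0 0 0; 0 0 -1 0 0 0; 0 0 -1 0 0 0; 0 0 -1 0 0 0; 0 0 -1 0 0 0; 0 0 -1 0 0 0", jaw=0.35)

```text
time: 13.13
position: [0.5596, -0.0623, 0.1209]
tool_rot: [0.999, -0.041, -0.0, -0.0]
ft_force: [0.4, -0.1, 0.6]
grip_width: 0.0296
grip_force: 0.0
```

Run:
```python
from h import *
st()
c=robot.camera('wrist');s=robot.camera('side')
a=cv2.resize(c['img'][0:240,170:470],(600,480),interpolation=cv2.INTER_CUBIC)
b=cv2.resize(s['img'][150:270,260:380],(480,480),interpolation=cv2.INTER_CUBIC)
cv2.imwrite('pics/w5.png',cv2.resize(np.hstack([a,b]),(800,356),interpolation=cv2.INTER_AREA)[:,:,::-1])
for d in robot.tip_of(c,'bracket_tab')[:1]: print(d['xyz'],d['p'])
```

```text
{'time': np.float64(13.1333), 'q': array([-0.3094,  0.6182,  1.6956,  0.0001,  0.828 ,  1.3429]), 'position': array([ 0.5596, -0.0623,  0.1209]), 'tool_rot': array([ 0.9992, -0.0408, -0.0001, -0.0001]), 'ft_force': array([ 0.3724, -0.088 ,  0.6353]), 'moment': array([ 0.0308,  0.0125, -0.0586]), 'grip_width': np.float64(0.0296), 'grip_force': np.float64(0.0)}
[0.6217, -0.0694, 0.1928] 0.64
```

View pics/w5.png

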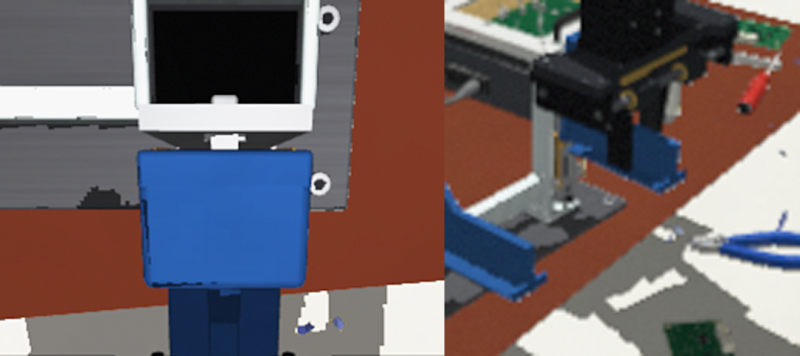

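The bracket hangs by itself in the slots, with its tab in front of the post at crop (225,218). I'll raise, move over the tab and close the fingers.

Emit:
move_arm(series="0 0 -20 0 0 0; 0 0 -50 0 0 0; 0 0 -85 0 0 0; 0 0 -115 0 0 0; 0 0 -125 0 0 0; 20 0 -125 0 0 0; 45 0 -125 0 0 0; 64 0 -125 0 0 0")

```text
time: 13.95
position: [0.6245, -0.0677, 0.2463]
tool_rot: [0.999, -0.041, 0.001, 0.0]
ft_force: [-0.0, -0.8, 0.8]
grip_width: 0.0304
grip_force: 0.0
```

Emit:
move_arm(series="1.5 -0.5 0 0 0 0; 1.5 -0.5 6 0 0 0; 1.5 -0.5 12 0 0 0; 1.5 -0.5 18 0 0 0; 1.5 -0.5 20 0 0 0; 1.5 -0.5 20 0 0 0; 1.5 -0.5 20 0 0 0; 1.5 -0.5 20 0 0 0", jaw=0)

```text
time: 14.62
position: [0.6249, -0.0672, 0.2263]
tool_rot: [0.999, -0.041, 0.0, 0.0]
ft_force: [0.7, -0.1, -0.7]
grip_width: 0.0008
grip_force: 0.0
```

Emit:
move_arm(series="2 0 3 0 0 0; 2 0 6 0 0 0; 2 0 8 0 0 0; 2 0 9 0 0 0; 2 0 10 0 0 0; 2 0 11 0 0 0; 2 0 11 0 0 0")

```text
time: 15.2
position: [0.6278, -0.0676, 0.2166]
tool_rot: [0.999, -0.041, 0.001, 0.0]
ft_force: [-1.0, 0.7, 6.4]
grip_width: 0.0005
grip_force: 3.0
```

Emit:
move_arm(series="0 0 0.3 0 0 0; 0 0 0.6 0 0 0; 0 0 0.9 0 0 0; 0 0 1.2 0 0 0; 0 0 1.2 0 0 0")

```text
time: 15.62
position: [0.6281, -0.0677, 0.216]
tool_rot: [0.999, -0.041, 0.002, 0.001]
ft_force: [-1.2, 0.4, 8.2]
grip_width: 0.0006
grip_force: 4.1
```

Emit:
move_arm(series="0 0 0.4 0 0 0; 0 0 0.8 0 0 0; 0 0 1.2 0 0 0; 0 0 1.6 0 0 0; 0 0 2 0 0 0; 0 0 2 0 0 0")

```text
time: 16.12
position: [0.6286, -0.0678, 0.2148]
tool_rot: [0.999, -0.041, 0.003, 0.001]
ft_force: [-1.5, -0.8, 9.6]
grip_width: 0.0004
grip_force: 5.2
```

Emit:
move_arm(series="0 0 0.5 0 0 0; 0 0 1 0 0 0; 0 0 1.5 0 0 0; 0 0 2 0 0 0; 0 0 2.5 0 0 0; 0 0 2.5 0 0 0")

```text
time: 16.62
position: [0.6278, -0.0676, 0.2102]
tool_rot: [0.999, -0.041, 0.001, 0.0]
ft_force: [1.1, 0.8, 0.7]
grip_width: 0.0006
grip_force: 0.3
```

Emit:
move_arm(series="0 0 0.5 0 0 0; 0 0 1 0 0 0; 0 0 1.5 0 0 0; 0 0 2 0 0 0; 0 0 2.5 0 0 0; 0 0 2.5 0 0 0")

```text
time: 17.12
position: [0.6267, -0.0673, 0.2064]
tool_rot: [0.999, -0.041, -0.0, -0.0]
ft_force: [0.0, 0.3, -0.0]
grip_width: 0.0001
grip_force: 0.0
```

Emit:
move_arm(series="1 0 0.5 0 0 0; 1 0 1 0 0 0; 1 0 1.5 0 0 0; 1 0 2 0 0 0; 1 0 2.5 0 0 0; 1 0 3 0 0 0; 1 0 3 0 0 0")

```text
time: 17.7
position: [0.6282, -0.0675, 0.205]
tool_rot: [0.999, -0.041, 0.001, 0.0]
ft_force: [-2.0, -0.2, 5.8]
grip_width: 0.0005
grip_force: 2.8
```

Emit:
move_arm(series="0 0 0.5 0 0 0; 0 0 1 0 0 0; 0 0 1.5 0 0 0; 0 0 1.8 0 0 0; 0 0 1.8 0 0 0")

```text
time: 18.12
position: [0.6284, -0.0676, 0.2048]
tool_rot: [0.999, -0.041, 0.001, 0.0]
ft_force: [-2.7, 0.7, 12.1]
grip_width: 0.0006
grip_force: 6.1
```

The bracket now sits rigidly at 12 N after 12 mm of travel and a snap. I'll back off and check.

Emit:
move_arm(series="0 0 -10 0 0 0; 0 0 -40 0 0 0; -30 0 -70 0 0 0; -60 0 -95 0 0 0; -95 0 -95 0 0 0; -110 30 -95 0 0 0; -110 60 -95 0 0 0; -110 60 -95 0 0 0")

```text
time: 18.78
position: [0.5129, -0.1222, 0.298]
tool_rot: [0.999, -0.042, 0.001, 0.002]
ft_force: [2.2, 0.1, 0.2]
grip_width: 0.0002
grip_force: 0.0
```

Run:
```python
from h import *
st()
c=robot.camera('wrist');s=robot.camera('side')
a=cv2.resize(c['img'][0:240,0:400],(800,480),interpolation=cv2.INTER_CUBIC)
b=cv2.resize(s['img'][150:250,230:370],(700,500),interpolation=cv2.INTER_CUBIC)
cv2.imwrite('pics/w6.png',b[:,:,::-1]);cv2.imwrite('pics/w7.png',a[:,:,::-1])
for n,k in(('w',c),('s',s)):
  for t in('bracket_tab','bracket_grip','bracket_back'):
    for d in robot.tip_of(k,t)[:2]: print(n,t,np.round(d['xyz'],4),d['p'])
```

```text
{'time': np.float64(18.7833), 'q': array([-0.4446,  0.3314,  1.6118, -0.0028,  1.195 ,  1.2121]), 'position': array([ 0.5129, -0.1222,  0.298 ]), 'tool_rot': array([ 0.9991, -0.0424,  0.0011,  0.0019]), 'ft_force': array([2.2351, 0.1167, 0.1684]), 'moment': array([ 0.0101, -0.0198, -0.0481]), 'grip_width': np.float64(0.0002), 'grip_force': np.float64(0.0)}
w bracket_tab [ 0.6209 -0.0653  0.1787] 0.76
w bracket_tab [ 0.6342 -0.0728  0.0992] 0.68
w bracket_grip [ 0.5588 -0.0611  0.0953] 0.56
w bracket_back [ 0.6312 -0.0686  0.0757] 0.89
s bracket_tab [ 0.6246 -0.0635  0.1854] 0.7
s bracket_grip [ 0.559  -0.0585  0.1005] 0.9
s bracket_back [ 0.636  -0.0708  0.0807] 0.69
```

View pics/w6.png

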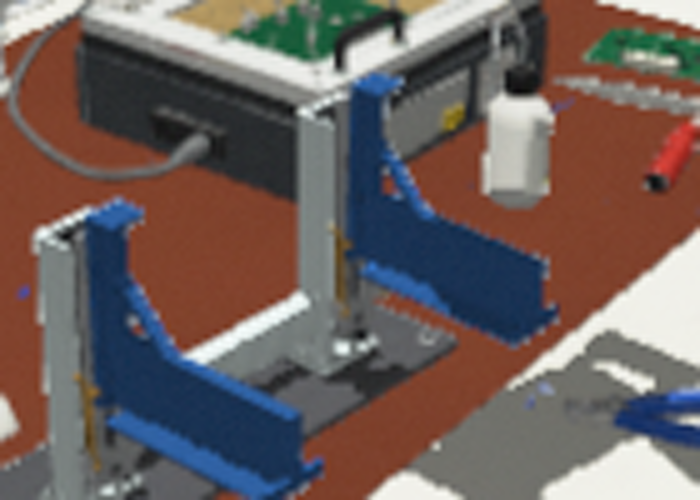

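The new bracket stands at (375,80)–(555,345), parallel to its neighbour and flush on the post, with its clip at (342,265) closed like the other one. Handing in.

```bash
python3 -c "
from rig import robot
print(robot.hand_in())"
```

```text
the job is handed in; nothing more can be done
None
```

The loose bracket is hooked into the empty right post and pressed down at about 12 N until it snapped and sat rigid. In the last picture it looked flush and parallel to its neighbour, with the visible clip closed; I didn't measure the clip angles. I handed the job in at about 19 s.

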